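# Clamp an offcut in the drilling jig

## Task

Lay the long, narrow timber offcut on the drilling jig and push it gently, without forcing it, fully home into the corner so that its side lies flush against the long fence and its end against the end stop, with the clamp still open. Then push the handle of the toggle clamp over past its dead point until it locks by itself and the pad holds the offcut in that corner; do not force the handle once it is on its stop, and leave the other things on the bench where they are.

Things in the scene. Friction and masses are not known exactly. Their poses are not given: they have to be found in the camera images.
- work: The workpiece: a plain timber offcut 45 x 160 x 22 mm (own x, y, z), 0.06 to 0.12 kg, the longest and narrowest loose offcut. Origin: centre of its underside; own y runs along its length, z up. It starts flat on the bench to the right of the jig, next to a shorter, wider offcut.
- short_offcut: A bystander: shorter, wider timber offcut 60 x 100 x 18 mm. Origin: centre of its underside; y along its length. Leave it alone.
- jig: The fixed drilling jig: plywood board 200 mm (own x, centred) x 215 mm (own y -80 to +135) x 18 mm thick, on the bench. Origin on the bench, z up. Fence along its -y side, end stop at its +x end. The toggle clamp stands on its +y side: steel bracket at own x 5 to 55, y 50 to 125 mm, 70 mm high. Open, the raised arm keeps to own y > 30 mm and below 140 mm; own x < 5 mm is free of it.
- fence: The fence: wooden strip 170 x 22 mm, 10 mm high above the board, along the jig's x; its flat inner face looks to the jig's +y. Origin: centre of its underside, 11 mm behind the inner face, at board-top level.
- end_stop: The end stop: wooden strip 18 x 52 mm, 10 mm high above the board, along the jig's y; its inner face looks to the jig's -x. Origin: centre of its underside, 9 mm behind the inner face, at board-top level.
- seat (a point): Point on the board's top (18 mm above the bench) where the work's origin lies when the work is fully home in the corner, with its length along the jig's x. Axes are those of the jig: +x leads to the end stop, -y to the fence. From here the fence's face is 22.5 mm away and the end stop's 80 mm.
- handle_pivot (a point): Centre of the clamp handle's hinge, 56 mm above the bench; hinge line along the jig's x. Axes are those of the jig.
- grip (a point): Point in the middle of the round black handle grip, 95 mm from the handle's hinge. The grip is a 20 to 23 mm thick bar from 42 to 119 mm from the hinge. Own z points outward along the handle, own y is the direction of the closing push (to the jig's +y when the handle is upright, straight down when it lies flat).
- clamp_handle (a joint): Handle angle, rad: 0 upright (open), growing as the handle swings over to the jig's +y and down. At angle h the grip point is at the pivot + 95 mm x (sin h along jig +y, cos h up). Starts near 0, stays where left below 0.4; past 0.55 it drops by its weight until the pad meets the work. Dead point 1.33, stop 1.40 (nearly level). Let go between 1.04 and the dead point, it springs back.
- clamp_pad: The clamp's rubber pad, 19 mm across, on a spring plunger on the clamp arm that the handle swings. Origin: centre of its lower face. From handle angle about 1.04 it squeezes the work: the push needed at the grip rises to 8 to 11 N near 1.18 and is nothing at the dead point; beyond, the handle snaps to its stop. Closed, it presses 30 to 40 N, 30 mm from the seat point along jig +x.
- tape_roll: Bystander: black roll of tape 58 mm wide, 18 mm high.
- tape_measure: Bystander: tape measure 36 x 88 x 68 mm.
- screw_jar: Bystander: clear jar of screws with a lid, 63 mm wide, 79 mm high.
- bit_block: Bystander: wooden block with drill bits standing in it, 45 x 150 x 134 mm.
- bolt: Bystander: bolt 42 mm long.
- chuck_key: Bystander: T-shaped chuck key 60 mm.
Mind the look-alikes: they are no part of the job. Leave any yellow look-alike of the work alone.

How it is judged:
By the outcome, as a careful person would: the job done as asked, in the order asked, and still so for the second after the job is handed in, with the robot touching nothing.
It also fails if it takes over 72 s, if anything falls off the work surface, if the arm or the gripper's body presses on something with over 40 N, if the wrist force passes 120 N, or if a joint passes its speed limit or range.

## Robot

A 6-joint arm with a two-finger parallel gripper is mounted at the origin on a cart in front of the work surface, level with it; the furniture and walls round the work are solid. World frame = base frame: x ahead of the robot, y to its left, z up, the work surface at z = 0. Lengths are in m, angles in rad, forces in N, time in s.
With the tool pointing down it reaches from about 0.225 to 0.875 m from the base axis. Payload 3.4 kg.
Tool frame: the origin (TCP) lies at the very end of the fingers, on their centre line; the grasp point (between the pads) lies 19 mm behind it (manip.pinch_z is the distance from the TCP to the grasp point, in m); z points along the fingers, y is the line along which they close (so a half turn about z gives the same grasp; the last joint's range is limited). The gripper opens to 85 mm and grips with 20 to 120 N. Pads are 22 mm wide; open, the fingers measure 114 mm over their backs; the gripper's body (76 mm by 85 mm) begins 54 mm behind the grasp point. The pads swing forward as they close: fully open they stand 13 mm farther back than shut.
Start: joints at [-1.454, 0.276, 1.505, -0, 1.361, -0.121], TCP at [0.135, -0.559, 0.231] pointing down, gripper open.
Joint ranges: [-2.89, 2.89], [-0.75, 2.08], [0.22, 2.7], [-1.18, 4.32], [0.11, 2.71], [-2.7, 2.7]. Speed limits (rad/s): [2.57, 2.57, 3.14, 3.14, 3.14, 3.14].

## Interface

Orientations are given as a unit quaternion [w, x, y, z].
In Python, from rig import manip gives the robot as it stands. The module is installed in compiled form; this text tells all that it offers.
- The arm moves only by the shell command python3 -m jog 'ROWS' [FORCE]. ROWS is JSON, a list of rows, each an object of numbers: "dx", "dy", "dz": the shift along the tool's x, y, z each as a share of 25 cm, from -1 to 1; "ax", "ay", "az": the turn, a rotation vector about the tool's x, y, z each as a share of 90 degrees, from -1 to 1; "grip": the opening, from -1 (shut) to 1 (fully open), so that 0 is half open. A call has 1 to 5 rows; each row is the pose to reach, as a shift and turn from the pose commanded when the call began, along the tool's axes at that moment; what a row does not reach only later rows make up. A row lasts 1/12 s, in which the tool goes at most 41.7 mm and 7.16 degrees, less where a joint would pass 70% of its speed; a pose out of reach is approached as far as the arm can. A call with a number of a shift or a turn outside -1 to 1 is refused whole. A call with a gripper value outside its range is refused whole. The fingers move at their own pace and stop on an object; FORCE is the grip in N (left out, the last holds). Time passes only in rows, so rows that repeat a pose let the fingers close. It gives the time, the measured TCP pose, the force, the opening and the grip force at its end, in the units of the state.
- manip.get_state(): the state, without advancing time (a new reading comes with each control period).
- manip.get_image(name): name is "side" or "top"; returns a dict with "img" (480x640x3 uint8, red, green, blue), "mtx" (3x3 intrinsics, pixels), "k1" (the pictures are not rectified: a ray, as slopes to the right and down, at radius r is drawn at 1 + k1 r^2 times it, then the intrinsics apply), "world_to_cam" (4x4, takes a point from world to camera coordinates). Camera axes: x right, y down, z forward; pixel columns grow to the right and rows downward; lengths in m; the calibration is good to about 2 mm. A picture is of the moment at which its call begins. There is no depth.
- manip.sign_off(): hands the job in; it is judged then, once.
The state is a dict: "clock": time; "qpos": joint angles; "qd": joint speeds; "effort": joint torques, N m; "position": TCP position; "ee_rot": TCP orientation; "contact_force": force on the tool from outside, world axes, zero at the start; "moment": the same for the moment, N m; "width": finger opening in m; "gripper_force": force on a finger pad.
Only numpy, scipy, OpenCV 4.12 (cv2) and the standard library are available. Lean on these libraries where they do the work, as an engineer would, in place of code of your own. Each camera call takes 0.05 s, during which the arm holds its last target. There are 200 camera calls.

## Working session

There is one attempt and no reset: what is moved stays moved. The work goes in short steps, Python scripts to look and compute and a shell command to move; the robot and the scene stay as the last step left them, time stands still between calls to the robot, and variables do not carry over. Pictures are saved under pics/ and viewed, at most 10 in all, crops included, and the job is handed in when it is done.

```bash
mkdir -p pics
python3 - <<'E'
from rig import manip
import cv2,pickle
d={}
for n in("side","top"):
    r=manip.get_image(n);d[n]=r;cv2.imwrite(f"pics/{n}0.png",r["img"][:,:,::-1]);print(n,r["mtx"],r["k1"],r["world_to_cam"])
pickle.dump(d,open("im0.pkl","wb"));print(manip.get_state(),manip.pinch_z)
E
```

```text
side [[543.2316949    0.         310.75884765]
 [  0.         543.2316949  239.15238719]
 [  0.           0.           1.        ]] -0.11765167635396709 [[ 0.992894   -0.11898906 -0.00176255 -0.50198512]
 [-0.0576155  -0.46770277 -0.88200599  0.16340011]
 [ 0.10412471  0.87584001 -0.47123489  1.31123864]
 [ 0.          0.          0.          1.        ]]
top [[533.56763307   0.         321.95297756]
 [  0.         533.56763307 242.2843618 ]
 [  0.           0.           1.        ]] 0.017794359138015678 [[-0.02750321 -0.99959043  0.00790894  0.04479107]
 [-0.99856478  0.02710954 -0.04618942  0.52572997]
 [ 0.0459561  -0.00916795 -0.99890139  1.51736419]
 [ 0.          0.          0.          1.        ]]
{'clock': 0.1, 'qpos': array([-1.45399303e+00,  2.76559292e-01,  1.50604890e+00, -1.27632518e-06,
        1.36072374e+00, -1.21019910e-01]), 'qd': array([-0.00026546, -0.00324914, -0.00333264,  0.00103593,  0.00010499,
       -0.00094924]), 'effort': array([ 1.62060147e-03, -4.17697227e+01, -2.46405637e+01, -1.28153542e-04,
        5.84154957e-03,  2.55173717e-06]), 'position': array([ 0.13538765, -0.5583215 ,  0.23049364]), 'ee_rot': array([-8.69641151e-04,  9.92937951e-01,  1.18631653e-01,  1.20945654e-06]), 'contact_force': array([-0.06797754,  0.11282817, -0.32084135]), 'moment': array([ 0.0044338 ,  0.04298207, -0.01680053]), 'gripper_force': 0.0, 'width': 0.08548353858128688} 0.0187
```

View pics/side0.png

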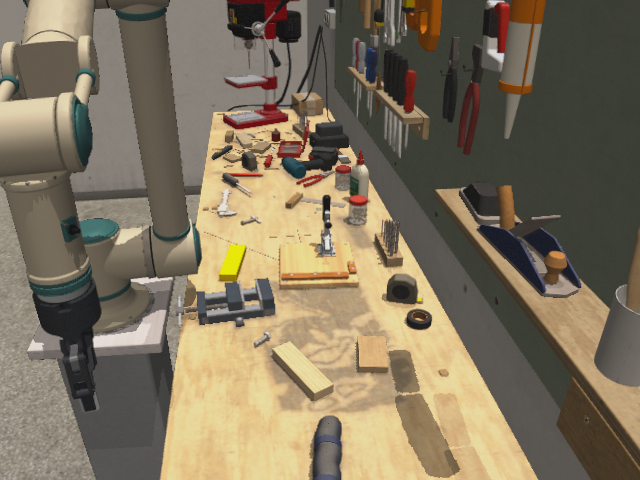

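View pics/top0.png

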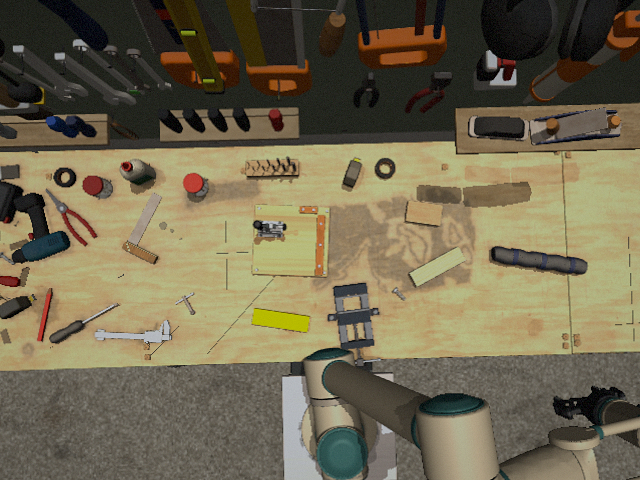

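The side view shows the jig at about (318,263), with its fence along the near edge, the work at (302,369), the short offcut at (372,353) and the handle upright at (326,215). In the top view the jig is at (290,240), the work at (437,267) and the clamp at (269,228). Next I'll enlarge crops for corner picking.

Run:
```python
import pickle,cv2,numpy as np
d=pickle.load(open("im0.pkl","rb"))
def crop(n,x,y,w,h,s): 
    c=cv2.resize(d[n]["img"][y:y+h,x:x+w,::-1],None,fx=s,fy=s,interpolation=cv2.INTER_CUBIC)
    return c
a=np.hstack([crop("top",240,195,100,90,4),crop("top",390,190,100,90,4)])
b=np.hstack([crop("side",270,190,100,60,4)[:240],crop("side",270,240,100,60,4)])
b2=None
cv2.imwrite("pics/c0.png",np.vstack([a,b]))
c=np.hstack([crop("side",265,190,100,105,5),cv2.copyMakeBorder(crop("side",265,330,75,75,4),0,225,0,0,cv2.BORDER_CONSTANT)])
cv2.imwrite("pics/c1.png",c);print(c.shape)
```

```text
(525, 800, 3)
```

View pics/c0.png

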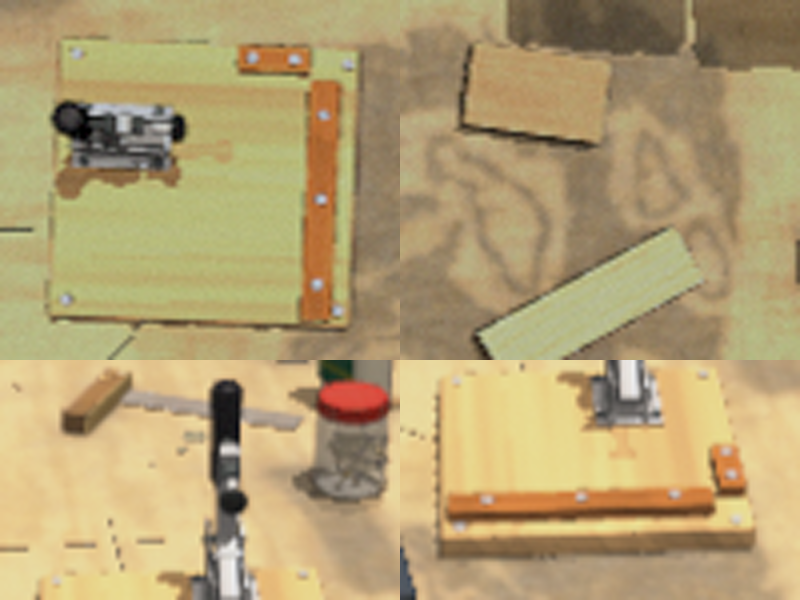

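View pics/c1.png

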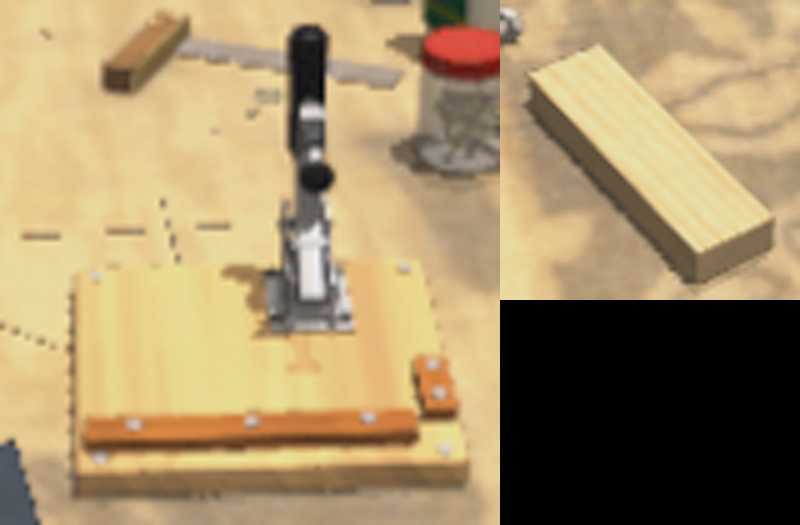

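The crops give the corners I need. In the top crop the board corners are (60,40), (358,47), (350,330) and (50,318), and the grip end is (70,118). In the side crop the near board corners are (72,470) and (468,460), and the grip top is (308,30). The work's corners are clear in both views.

```bash
cat > h.py <<'E'
import numpy as np,cv2
from scipy.optimize import least_squares
def proj(r,P):
    P=np.atleast_2d(P);M=r["world_to_cam"];return cv2.projectPoints(P,cv2.Rodrigues(M[:3,:3])[0],M[:3,3],r["mtx"],np.array([r["k1"],0,0,0.]))[0].reshape(-1,2)
def tri(d,a,b):
    f=lambda p:np.r_[proj(d["side"],p)[0]-a,proj(d["top"],p)[0]-b]
    s=least_squares(f,[.4,0,.05]);return s.x,np.abs(s.fun).max()
def fit(d,x0,obs):
    # obs: (view, local xyz, pixel); pose x,y,z,yaw
    def f(p):
        c,s=np.cos(p[3]),np.sin(p[3]);o=[]
        for v,l,u in obs:
            o.append(proj(d[v],[p[0]+c*l[0]-s*l[1],p[1]+s*l[0]+c*l[1],p[2]+l[2]])[0]-u)
        return np.ravel(o)
    s=least_squares(f,x0,loss="soft_l1");return s.x,f(s.x).reshape(-1,2)
E
python3 - <<'E'
import pickle;from h import *
d=pickle.load(open("im0.pkl","rb"))
T=lambda u,v:np.array([240+(u-1.5)/4,195+(v-1.5)/4]);T2=lambda u,v:np.array([390+(u-401.5)/4,190+(v-1.5)/4])
S=lambda u,v:np.array([265+(u-2)/5,190+(v-2)/5]);S2=lambda u,v:np.array([265+(u-501.5)/4,330+(v-1.5)/4])
J=[("top",(.1,.135,0),T(60,40)),("top",(.1,-.08,0),T(358,47)),("top",(-.1,-.08,0),T(350,330)),("top",(-.1,.135,0),T(50,318)),
("side",(-.1,-.08,0),S(72,468)),("side",(.1,-.08,0),S(468,460)),("side",(.1,.135,0),S(432,262)),("side",(-.1,.135,0),S(78,265))]
np.set_printoptions(precision=4,suppress=True)
for v in(("top","side"),("top",),("side",)):
    p,e=fit(d,[.5,.1,.018,0],[o for o in J if o[0] in v]);print("jig",v,p,"\n",e.T if len(v)>1 else "")
# work: local x along width, y length
W=[("top",(a,b,0),T2(*u)) for a,b,u in((.0225,-.08,(670,228)),(-.0225,-.08,(705,280)),(.0225,.08,(480,328)))]+[("side",(a,b,0),S2(*u)) for a,b,u in((-.0225,.08,(530,75)),(.0225,.08,(603,45)),(.0225,-.08,(773,220)),(-.0225,-.08,(697,255)))]
print("work",*fit(d,[.43,-.27,.022,-1.],W));print("work",*fit(d,[.43,-.27,.022,.5],W))
print("gripend",tri(d,S(308,30),T(70,118)),"fence screws",tri(d,S(134,424),T(317,284)),tri(d,S(368,417),T(324,115)),"stop screws",tri(d,S(433,363),T(296,59)),tri(d,S(439,393),T(252,57)))
print("pad",tri(d,S(316,175),T(178,126)))
E
```

```text
jig ('top', 'side') [ 0.5333  0.0916  0.0203 -0.0704] 
 [[ 0.1443  0.8373 -0.1294 -0.7869  0.1387  0.1592 -2.0303 -0.9009]
 [-1.1524  0.3876 -0.3493 -0.58    0.5442 -0.0946 -0.7951  0.3367]]
jig ('top',) [ 0.5328  0.0921  0.0124 -0.0579] 
 
jig ('side',) [ 0.5343  0.09    0.0213 -0.0919] 
 
work [ 0.4508 -0.2952  0.0229  0.4563] [[ 1.0833 -1.0146]
 [-0.1359 -0.0151]
 [-0.9528  0.1468]
 [-0.1918 -0.1808]
 [-0.1414 -0.0101]
 [ 0.1964 -0.023 ]
 [-0.2842  0.2939]]
work [ 0.4508 -0.2952  0.0229  0.4563] [[ 1.0833 -1.0146]
 [-0.1359 -0.0151]
 [-0.9528  0.1468]
 [-0.1918 -0.1808]
 [-0.1414 -0.0101]
 [ 0.1964 -0.023 ]
 [-0.2842  0.2939]]
gripend (array([0.5707, 0.1964, 0.1766]), np.float64(0.20794102780388357)) fence screws (array([0.4606, 0.0411, 0.0318]), np.float64(0.16455730252238254)) (array([0.5799, 0.0328, 0.032 ]), np.float64(0.10755120705704257)) stop screws (array([0.6172, 0.0516, 0.0503]), np.float64(0.2305736896985877)) (array([0.6258, 0.0831, 0.0126]), np.float64(0.5270340087040779))
pad (array([0.567 , 0.1309, 0.1222]), np.float64(0.16360392417391267))
```

```bash
cat >> h.py <<'E'
from scipy.spatial.transform import Rotation as R
def rel(st,pos,yaw):
    """shift and turn (shares) from the present pose to a tool-down pose with tool x at world angle yaw"""
    q=st["ee_rot"];R0=R.from_quat([q[1],q[2],q[3],q[0]]);c,s=np.cos(yaw),np.sin(yaw)
    R1=R.from_matrix(np.array([[c,s,0],[s,-c,0],[0,0,-1]]))
    d=R0.inv().apply(np.array(pos)-st["position"])/.25;a=(R0.inv()*R1).as_rotvec()/(np.pi/2)
    print("d",d.round(3),"a",a.round(3))
def show(st): print(round(st["clock"],2),st["position"].round(4),st["contact_force"].round(1),round(st["width"],4),round(st["gripper_force"],1),"yaw",round(2*np.arctan2(st["ee_rot"][2],st["ee_rot"][1]),3))
E
python3 - <<'E'
import pickle;from h import *;from rig import manip
d=pickle.load(open("im0.pkl","rb"));np.set_printoptions(precision=4,suppress=True)
T=lambda u,v:np.array([240+(u-1.5)/4,195+(v-1.5)/4]);S=lambda u,v:np.array([265+(u-2)/5,190+(v-2)/5])
P=dict(f1=tri(d,S(134,424),T(317,284)),f2=tri(d,S(252,420),T(321,200)),f3=tri(d,S(368,417),T(324,115)),s1=tri(d,S(433,363),T(252,57)),s2=tri(d,S(439,393),T(296,59)),grip=tri(d,S(308,30),T(70,118)),pad=tri(d,S(316,175),T(178,126)))
a=-.07;ex=np.array([np.cos(a),np.sin(a)]);ey=np.array([-ex[1],ex[0]]);o=np.array([.5333,.0916])
for k,(p,e) in P.items(): print(k,p,round(e,2),"jig",(p[:2]-o)@ex,(p[:2]-o)@ey)
# fence inner-face edge & end-stop inner edge in top view, at z=.028
def onz(n,u,z): return least_squares(lambda q:proj(d[n],[q[0],q[1],z])[0]-u,[.5,0]).x
for n,u in(("top",T(312,80)),("top",T(302,320)),("top",T(238,71)),("top",T(310,75)),("top",T(340,82)),("side",S(83,420)),("side",S(418,408))):
    p=onz(n,u,.028);print(n,p,"jig",(p-o)@ex,(p-o)@ey)
st=manip.get_state();rel(st,[.432,-.2575,.12],.4563-np.pi/2)
E
```

```text
f1 [0.4606 0.0411 0.0318] 0.16 jig -0.06898109452802023 -0.05550159475892617
f2 [0.5202 0.0366 0.0324] 0.3 jig -0.009220054630836251 -0.05581320636901736
f3 [0.5799 0.0328 0.032 ] 0.11 jig 0.05054825159139258 -0.05535817749008106
s1 [0.6227 0.0827 0.0317] 0.18 jig 0.08978229361216047 -0.0026127690435951475
s2 [0.6202 0.0516 0.032 ] 0.11 jig 0.08948233520366435 -0.03383413299648942
grip [0.5707 0.1964 0.1766] 0.21 jig 0.029958441517555955 0.1071320857395571
pad [0.567  0.1309 0.1222] 0.16 jig 0.030886858791718833 0.04159268532817735
top [0.605  0.0407] jig 0.075119375075057 -0.04576624448628531
top [0.435  0.0524] jig -0.09528676082822816 -0.04600009432768283
top [0.6129 0.0931] jig 0.0792533489783726 0.0070401899344264985
top [0.6086 0.042 ] jig 0.0786202593775619 -0.04419340918082864
top [0.6031 0.0208] jig 0.07455528943138445 -0.06570794570286106
side [0.4358 0.0541] jig -0.09460988530022006 -0.04418056999714443
side [0.6083 0.0448] jig 0.07810491737488998 -0.04145126832294908
d [ 1.436 -0.889  0.444] a [-0.001  0.001  0.861]
```

```bash
cat > s.py <<'E'
import sys;from h import *;from rig import manip
st=manip.get_state();show(st)
if len(sys.argv)>4: rel(st,[float(v) for v in sys.argv[1:4]],float(sys.argv[4]))
E
python3 -m jog '[{"dx":0.7,"dy":-0.43,"dz":0.1,"az":0.39,"grip":1},{"dx":0.7,"dy":-0.43,"dz":0.1,"az":0.39,"grip":1},{"dx":0.7,"dy":-0.43,"dz":0.1,"az":0.39,"grip":1},{"dx":0.7,"dy":-0.43,"dz":0.1,"az":0.39,"grip":1},{"dx":0.7,"dy":-0.43,"dz":0.1,"az":0.39,"grip":1}]' 40
python3 s.py .432 -.2575 .12 -1.1145
```

```text
0.1 [ 0.1354 -0.5583  0.2305] [-0.1  0.1 -0.3] 0.0855 0.0 yaw 0.238
d [ 1.436 -0.889  0.444] a [-0.001  0.001  0.861]schema error: expected keys dx, dy, dz, ax, ay, az, grip
```

```bash
python3 -m jog '[{"dx":0.7,"dy":-0.43,"dz":0.1,"ax":0,"ay":0,"az":0.39,"grip":1},{"dx":0.7,"dy":-0.43,"dz":0.1,"ax":0,"ay":0,"az":0.39,"grip":1},{"dx":0.7,"dy":-0.43,"dz":0.1,"ax":0,"ay":0,"az":0.39,"grip":1},{"dx":0.7,"dy":-0.43,"dz":0.1,"ax":0,"ay":0,"az":0.39,"grip":1},{"dx":0.7,"dy":-0.43,"dz":0.1,"ax":0,"ay":0,"az":0.39,"grip":1}]' 40
python3 s.py .432 -.2575 .12 -1.1145
```

```text
clock: 0.52
position: [0.2748, -0.4178, 0.2068]
ee_rot: [-0.0, 0.984, -0.18, -0.0]
contact_force: [1.0, 0.0, -0.4]
width: 0.0852
gripper_force: 0.0
0.52 [ 0.2748 -0.4178  0.2068] [ 1.   0.  -0.4] 0.0852 0.0 yaw -0.362
d [ 0.361 -0.822  0.348] a [-0.     0.     0.479]
```

```bash
python3 -m jog '[{"dx":0.36,"dy":-0.82,"dz":0.2,"ax":0,"ay":0,"az":0.47,"grip":1},{"dx":0.36,"dy":-0.82,"dz":0.2,"ax":0,"ay":0,"az":0.47,"grip":1},{"dx":0.36,"dy":-0.82,"dz":0.2,"ax":0,"ay":0,"az":0.47,"grip":1},{"dx":0.36,"dy":-0.82,"dz":0.2,"ax":0,"ay":0,"az":0.47,"grip":1},{"dx":0.36,"dy":-0.82,"dz":0.2,"ax":0,"ay":0,"az":0.47,"grip":1}]'
python3 s.py .432 -.2575 .10 -1.1145
```

```text
clock: 0.93
position: [0.4006, -0.2887, 0.1665]
ee_rot: [-0.0, 0.897, -0.442, -0.0]
contact_force: [1.1, -1.6, 0.6]
width: 0.0854
gripper_force: 0.0
0.93 [ 0.4006 -0.2887  0.1665] [ 1.1 -1.6  0.6] 0.0854 0.0 yaw -0.915
d [-0.022 -0.176  0.266] a [0.    0.    0.127]
```

```bash
python3 -m jog '[{"dx":-0.02,"dy":-0.17,"dz":0.22,"ax":0,"ay":0,"az":0.12,"grip":1},{"dx":-0.02,"dy":-0.17,"dz":0.22,"ax":0,"ay":0,"az":0.12,"grip":1},{"dx":-0.02,"dy":-0.17,"dz":0.22,"ax":0,"ay":0,"az":0.12,"grip":1},{"dx":-0.02,"dy":-0.17,"dz":0.22,"ax":0,"ay":0,"az":0.12,"grip":1},{"dx":-0.02,"dy":-0.17,"dz":0.22,"ax":0,"ay":0,"az":0.12,"grip":1}]'
python3 s.py .432 -.2575 .006 -1.1145
python3 - <<'E'
from rig import manip;import cv2,numpy as np
a=manip.get_image("side")["img"][270:420,220:380,::-1];b=manip.get_image("top")["img"][200:320,380:500,::-1]
cv2.imwrite("pics/g1.png",np.hstack([cv2.resize(a,(427,400)),cv2.resize(b,(373,400))]))
E
```

```text
clock: 1.35
position: [0.4303, -0.2612, 0.1127]
ee_rot: [0.0, 0.853, -0.521, 0.0]
contact_force: [-0.0, -0.5, -0.2]
width: 0.0853
gripper_force: 0.0
1.35 [ 0.4303 -0.2612  0.1127] [-0.  -0.5 -0.2] 0.0853 0.0 yaw -1.097
d [-0.011 -0.013  0.427] a [ 0.    -0.001  0.011]
```

View pics/g1.png

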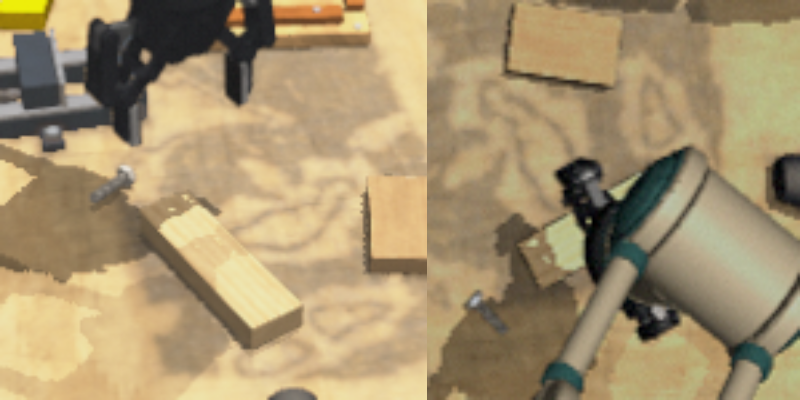

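The open fingers straddle the work's left end (side about (160,210), top about (560,255)), and the bolt is clear. I'm descending now.

```bash
python3 -m jog '[{"dx":-0.01,"dy":-0.013,"dz":0.15,"ax":0,"ay":0,"az":0.011,"grip":1},{"dx":-0.01,"dy":-0.013,"dz":0.3,"ax":0,"ay":0,"az":0.011,"grip":1},{"dx":-0.01,"dy":-0.013,"dz":0.38,"ax":0,"ay":0,"az":0.011,"grip":1},{"dx":-0.01,"dy":-0.013,"dz":0.41,"ax":0,"ay":0,"az":0.011,"grip":1},{"dx":-0.01,"dy":-0.013,"dz":0.41,"ax":0,"ay":0,"az":0.011,"grip":1}]'
python3 -m jog '[{"dx":0,"dy":0,"dz":0,"ax":0,"ay":0,"az":0,"grip":0.2},{"dx":0,"dy":0,"dz":0,"ax":0,"ay":0,"az":0,"grip":0},{"dx":0,"dy":0,"dz":0,"ax":0,"ay":0,"az":0,"grip":-0.3},{"dx":0,"dy":0,"dz":0,"ax":0,"ay":0,"az":0,"grip":-0.3},{"dx":0,"dy":0,"dz":0,"ax":0,"ay":0,"az":0,"grip":-0.3}]' 35
python3 s.py .432 -.2575 .10 -1.1145
```

```text
clock: 1.87
position: [0.4311, -0.2572, 0.0089]
ee_rot: [-0.0, 0.848, -0.53, -0.001]
contact_force: [0.1, -0.3, 0.5]
width: 0.0854
gripper_force: 0.0
clock: 2.28
position: [0.4331, -0.2576, 0.0114]
ee_rot: [0.0, 0.849, -0.529, 0.002]
contact_force: [-0.1, -1.4, 5.8]
width: 0.0439
gripper_force: 35.5
2.28 [ 0.4331 -0.2576  0.0114] [-0.1 -1.4  5.8] 0.0439 35.5 yaw -1.115
d [-0.001  0.003 -0.355] a [-0.001 -0.002 -0.   ]
```

```bash
python3 -m jog '[{"dx":0,"dy":0,"dz":-0.1,"ax":0,"ay":0,"az":0,"grip":-0.3},{"dx":0,"dy":0,"dz":-0.25,"ax":0,"ay":0,"az":0,"grip":-0.3},{"dx":0,"dy":0,"dz":-0.36,"ax":0,"ay":0,"az":0,"grip":-0.3},{"dx":0,"dy":0,"dz":-0.36,"ax":0,"ay":0,"az":0,"grip":-0.3},{"dx":0,"dy":0,"dz":-0.36,"ax":0,"ay":0,"az":0,"grip":-0.3}]'
python3 - <<'E'
from h import *;from rig import manip
a=-.07;ex=np.array([np.cos(a),np.sin(a)]);ey=np.array([-ex[1],ex[0]]);seat=np.array([.5333,.0916])+.0005*ex-.022*ey
print("seat",seat)
t=seat-.055*ex+.024*ey; print("target",t); st=manip.get_state();show(st);rel(st,[*t,.1],a)
E
```

```text
clock: 2.7
position: [0.4333, -0.2575, 0.1019]
ee_rot: [0.0, 0.848, -0.529, 0.003]
contact_force: [-1.1, 0.1, -2.0]
width: 0.0435
gripper_force: 36.6
seat [0.53226003 0.06961891]
target [0.47907336 0.09740699]
2.7 [ 0.4333 -0.2575  0.1019] [-1.1  0.1 -2. ] 0.0435 36.6 yaw -1.115
d [-1.194 -0.789  0.004] a [ 0.    -0.004 -0.666]
```

```bash
python3 -m jog '[{"dx":-0.69,"dy":-0.45,"dz":0,"ax":0,"ay":0,"az":-0.39,"grip":-0.3},{"dx":-0.69,"dy":-0.45,"dz":0,"ax":0,"ay":0,"az":-0.39,"grip":-0.3},{"dx":-0.69,"dy":-0.45,"dz":0,"ax":0,"ay":0,"az":-0.39,"grip":-0.3},{"dx":-0.69,"dy":-0.45,"dz":0,"ax":0,"ay":0,"az":-0.39,"grip":-0.3},{"dx":-0.69,"dy":-0.45,"dz":0,"ax":0,"ay":0,"az":-0.39,"grip":-0.3}]' 
python3 s.py .4791 .0974 .1 -.07
```

```text
clock: 3.12
position: [0.4557, -0.05, 0.0984]
ee_rot: [-0.0, 0.969, -0.246, -0.001]
contact_force: [0.2, -0.3, -1.4]
width: 0.0436
gripper_force: 36.5
3.12 [ 0.4557 -0.05    0.0984] [ 0.2 -0.3 -1.4] 0.0436 36.5 yaw -0.498
d [-0.199 -0.563 -0.006] a [-0.     0.002 -0.272]
```

```bash
python3 -m jog '[{"dx":-0.1,"dy":-0.1,"dz":0,"ax":0,"ay":0,"az":-0.08,"grip":-0.3},{"dx":-0.2,"dy":-0.26,"dz":0,"ax":0,"ay":0,"az":-0.16,"grip":-0.3},{"dx":-0.2,"dy":-0.4,"dz":0,"ax":0,"ay":0,"az":-0.24,"grip":-0.3},{"dx":-0.2,"dy":-0.53,"dz":0,"ax":0,"ay":0,"az":-0.271,"grip":-0.3},{"dx":-0.2,"dy":-0.563,"dz":0,"ax":0,"ay":0,"az":-0.271,"grip":-0.3}]' 
python3 s.py .4791 .0974 .04 -.07
python3 - <<'E'
from rig import manip;import cv2,numpy as np
a=manip.get_image("side")["img"][170:320,230:390,::-1];b=manip.get_image("top")["img"][180:300,230:350,::-1]
cv2.imwrite("pics/g2.png",np.hstack([cv2.resize(a,(427,400)),cv2.resize(b,(373,400))]))
E
```

```text
clock: 3.53
position: [0.4827, 0.0992, 0.0988]
ee_rot: [-0.001, 0.999, -0.036, 0.001]
contact_force: [0.6, 0.2, -0.9]
width: 0.0437
gripper_force: 36.6
3.53 [0.4827 0.0992 0.0988] [ 0.6  0.2 -0.9] 0.0437 36.6 yaw -0.072
d [-0.014  0.009  0.235] a [-0.001 -0.001 -0.001]
```

View pics/g2.png

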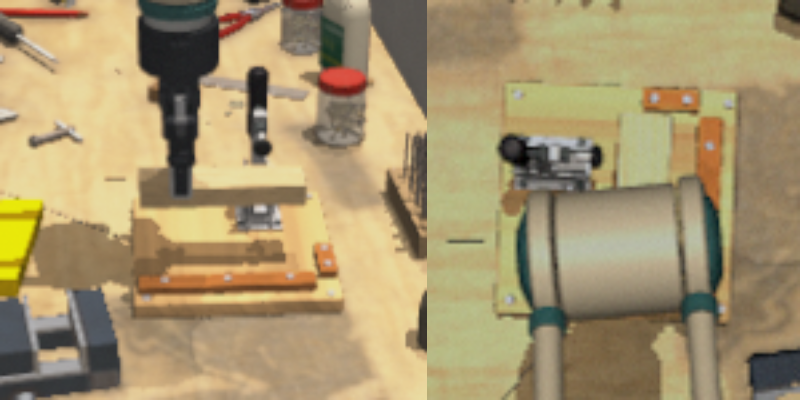

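The work hangs level and parallel to the jig (side about (222,187), top about (645,150)), clear of the clamp, fence and stop. Lowering now.

```bash
python3 -m jog '[{"dx":-0.014,"dy":0.009,"dz":0.1,"ax":0,"ay":0,"az":0,"grip":-0.3},{"dx":-0.014,"dy":0.009,"dz":0.2,"ax":0,"ay":0,"az":0,"grip":-0.3},{"dx":-0.014,"dy":0.009,"dz":0.25,"ax":0,"ay":0,"az":0,"grip":-0.3},{"dx":-0.014,"dy":0.009,"dz":0.26,"ax":0,"ay":0,"az":0,"grip":-0.3},{"dx":-0.014,"dy":0.009,"dz":0.26,"ax":0,"ay":0,"az":0,"grip":-0.3}]' 
python3 s.py .4791 .0974 .03 -.07
```

```text
clock: 4.05
position: [0.4757, 0.0918, 0.0334]
ee_rot: [0.0, 0.999, -0.04, -0.002]
contact_force: [-0.9, 0.7, 0.5]
width: 0.044
gripper_force: 36.6
4.05 [0.4757 0.0918 0.0334] [-0.9  0.7  0.5] 0.044 36.6 yaw -0.079
d [ 0.012 -0.023  0.013] a [ 0.001  0.003 -0.006]
```

```bash
python3 -m jog '[{"dx":0.0,"dy":-0.014,"dz":0.004,"ax":0,"ay":0,"az":0,"grip":-0.3},{"dx":0.0,"dy":-0.014,"dz":0.008,"ax":0,"ay":0,"az":0,"grip":-0.3},{"dx":0.0,"dy":-0.014,"dz":0.012,"ax":0,"ay":0,"az":0,"grip":-0.3},{"dx":0.0,"dy":-0.014,"dz":0.012,"ax":0,"ay":0,"az":0,"grip":-0.3}]' 
python3 s.py .4791 .0974 .03 -.07
```

```text
clock: 4.38
position: [0.4783, 0.0966, 0.0322]
ee_rot: [0.0, 0.999, -0.039, 0.001]
contact_force: [0.0, 0.2, -1.4]
width: 0.0439
gripper_force: 36.6
4.38 [0.4783 0.0966 0.0322] [ 0.   0.2 -1.4] 0.0439 36.6 yaw -0.077
d [ 0.003 -0.003  0.009] a [-0.    -0.001 -0.005]
```

```bash
python3 -m jog '[{"dx":0.0,"dy":0,"dz":0.005,"ax":0,"ay":0,"az":-0.005,"grip":-0.3},{"dx":0.0,"dy":0,"dz":0.01,"ax":0,"ay":0,"az":-0.005,"grip":-0.3},{"dx":0.0,"dy":0,"dz":0.01,"ax":0,"ay":0,"az":-0.005,"grip":-0.3}]' 
python3 s.py .4791 .0974 .03 -.07
```

```text
clock: 4.63
position: [0.4782, 0.0967, 0.0294]
ee_rot: [0.0, 0.999, -0.035, 0.0]
contact_force: [-0.5, -0.4, 1.5]
width: 0.0437
gripper_force: 36.9
4.63 [0.4782 0.0967 0.0294] [-0.5 -0.4  1.5] 0.0437 36.9 yaw -0.069
d [ 0.003 -0.003 -0.002] a [ 0.    -0.001  0.001]
```

```bash
python3 -m jog '[{"dx":0.0,"dy":0,"dz":0,"ax":0,"ay":0,"az":0,"grip":0.2},{"dx":0.0,"dy":0,"dz":0,"ax":0,"ay":0,"az":0,"grip":0.2},{"dx":0.0,"dy":0,"dz":0,"ax":0,"ay":0,"az":0,"grip":0.2}]' 
python3 -m jog '[{"dx":0.0,"dy":0,"dz":-0.08,"ax":0,"ay":0,"az":0,"grip":0.2},{"dx":0.0,"dy":0,"dz":-0.2,"ax":0,"ay":0,"az":0,"grip":0.2},{"dx":0,"dy":0,"dz":-0.3,"ax":0,"ay":0,"az":0,"grip":-1},{"dx":0,"dy":0,"dz":-0.3,"ax":0,"ay":0,"az":0,"grip":-1},{"dx":0,"dy":0,"dz":-0.3,"ax":0,"ay":0,"az":0,"grip":-1}]'
python3 - <<'E'
from h import *;from rig import manip
a=-.07;ex=np.array([np.cos(a),np.sin(a)]);ey=np.array([-ex[1],ex[0]]);seat=np.array([.5323,.0696])
st=manip.get_state();show(st);d=st["position"][:2]-seat;print(d@ex,d@ey)
rel(st,[*(seat-.055*ex+.068*ey),.1],a)
E
```

```text
clock: 4.88
position: [0.4779, 0.0967, 0.0291]
ee_rot: [0.0, 0.999, -0.035, 0.0]
contact_force: [-1.0, -0.9, -0.1]
width: 0.0512
gripper_force: 0.0
clock: 5.3
position: [0.479, 0.0968, 0.1054]
ee_rot: [-0.0, 0.999, -0.035, 0.002]
contact_force: [0.3, 0.2, -0.6]
width: 0.0158
gripper_force: 0.0
5.3 [0.479  0.0968 0.1054] [ 0.3  0.2 -0.6] 0.0158 0.0 yaw -0.069
-0.05510541379005816 0.023370678634604788
d [ 0.    -0.179  0.021] a [-0.    -0.002  0.   ]
```

```bash
python3 -m jog '[{"dx":0.068,"dy":-0.09,"dz":0,"ax":0,"ay":0,"az":0,"grip":-1},{"dx":0.068,"dy":-0.185,"dz":0,"ax":0,"ay":0,"az":0,"grip":-1},{"dx":0.068,"dy":-0.185,"dz":0.08,"ax":0,"ay":0,"az":0,"grip":-1},{"dx":0.068,"dy":-0.185,"dz":0.2,"ax":0,"ay":0,"az":0,"grip":-1},{"dx":0.068,"dy":-0.185,"dz":0.3,"ax":0,"ay":0,"az":0,"grip":-1}]' 
python3 -m jog '[{"dx":0,"dy":0,"dz":0.015,"ax":0,"ay":0,"az":0,"grip":-1},{"dx":0,"dy":0,"dz":0.015,"ax":0,"ay":0,"az":0,"grip":-1},{"dx":0,"dy":0,"dz":0.015,"ax":0,"ay":0,"az":0,"grip":-1}]'
cat > j.py <<'E'
from h import *;from rig import manip
a=-.07;ex=np.array([np.cos(a),np.sin(a)]);ey=np.array([-ex[1],ex[0]]);seat=np.array([.5323,.0696])
st=manip.get_state();show(st);d=st["position"][:2]-seat;f=st["contact_force"][:2];print("seat frame mm",1e3*d@ex,1e3*d@ey,"F",f@ex,f@ey)
E
python3 j.py
```

```text
clock: 5.72
position: [0.4969, 0.1419, 0.0269]
ee_rot: [0.0, 0.999, -0.034, -0.001]
contact_force: [0.1, -0.5, 0.3]
width: -0.0003
gripper_force: 0.0
clock: 5.97
position: [0.498, 0.1416, 0.0251]
ee_rot: [0.0, 0.999, -0.035, -0.0]
contact_force: [0.3, -0.7, -0.7]
width: -0.0
gripper_force: 0.0
5.97 [0.498  0.1416 0.0251] [ 0.3 -0.7 -0.7] -0.0 0.0 yaw -0.07
seat frame mm -39.20979169228387 69.38336845610532 F 0.3976553847169962 -0.6857168520585273
```

```bash
python3 -m jog '[{"dx":0,"dy":0.02,"dz":0,"ax":0,"ay":0,"az":0,"grip":-1},{"dx":0,"dy":0.035,"dz":0,"ax":0,"ay":0,"az":0,"grip":-1},{"dx":0,"dy":0.05,"dz":0,"ax":0,"ay":0,"az":0,"grip":-1},{"dx":0,"dy":0.065,"dz":0,"ax":0,"ay":0,"az":0,"grip":-1},{"dx":0,"dy":0.08,"dz":0,"ax":0,"ay":0,"az":0,"grip":-1}]' 
python3 j.py
python3 -m jog '[{"dx":0,"dy":0.008,"dz":0,"ax":0,"ay":0,"az":0,"grip":-1},{"dx":0,"dy":0.016,"dz":0,"ax":0,"ay":0,"az":0,"grip":-1},{"dx":0,"dy":0.02,"dz":0,"ax":0,"ay":0,"az":0,"grip":-1},{"dx":0,"dy":0.024,"dz":0,"ax":0,"ay":0,"az":0,"grip":-1},{"dx":0,"dy":0.024,"dz":0,"ax":0,"ay":0,"az":0,"grip":-1}]' 
python3 j.py
python3 - <<'E'
from rig import manip;import cv2,numpy as np
a=manip.get_image("side")["img"][170:320,230:390,::-1];b=manip.get_image("top")["img"][180:300,230:350,::-1]
cv2.imwrite("pics/g3.png",np.hstack([cv2.resize(a,(427,400)),cv2.resize(b,(373,400))]))
E
```

```text
clock: 6.38
position: [0.4971, 0.1213, 0.0261]
ee_rot: [-0.0, 0.999, -0.035, 0.001]
contact_force: [0.3, 0.9, -0.2]
width: -0.0002
gripper_force: 0.5
6.38 [0.4971 0.1213 0.0261] [ 0.3  0.9 -0.2] -0.0002 0.5 yaw -0.07
seat frame mm -38.698036064936545 49.113497279676686 F 0.23329211031455593 0.8893591078128192
clock: 6.8
position: [0.4965, 0.1157, 0.0254]
ee_rot: [-0.0, 0.999, -0.035, 0.0]
contact_force: [0.1, 1.4, 0.9]
width: -0.0001
gripper_force: 0.5
6.8 [0.4965 0.1157 0.0254] [0.1 1.4 0.9] -0.0001 0.5 yaw -0.07
seat frame mm -38.88775917796758 43.460487555355606 F -0.0008575888632587418 1.443438890780626
```

View pics/g3.png

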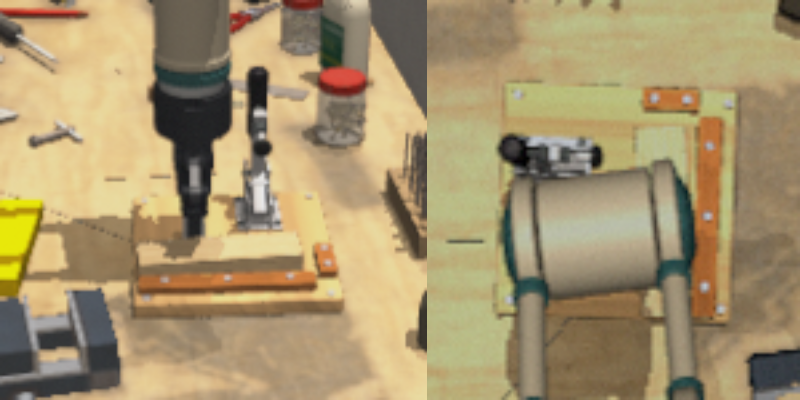

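The finger is against the work's side at side (195,235). The work is still parallel, with roughly 5–10 mm left to the fence.

```bash
python3 -m jog '[{"dx":0,"dy":0.004,"dz":0,"ax":0,"ay":0,"az":0,"grip":-1},{"dx":0,"dy":0.008,"dz":0,"ax":0,"ay":0,"az":0,"grip":-1},{"dx":0,"dy":0.012,"dz":0,"ax":0,"ay":0,"az":0,"grip":-1},{"dx":0,"dy":0.016,"dz":0,"ax":0,"ay":0,"az":0,"grip":-1},{"dx":0,"dy":0.016,"dz":0,"ax":0,"ay":0,"az":0,"grip":-1}]' >/dev/null
python3 j.py
python3 -m jog '[{"dx":0,"dy":0.004,"dz":0,"ax":0,"ay":0,"az":0,"grip":-1},{"dx":0,"dy":0.008,"dz":0,"ax":0,"ay":0,"az":0,"grip":-1},{"dx":0,"dy":0.008,"dz":0,"ax":0,"ay":0,"az":0,"grip":-1}]' >/dev/null
python3 j.py
```

```text
7.32 [0.4961 0.1115 0.0254] [0.6 1.6 0.2] 0.0001 0.5 yaw -0.07
seat frame mm -39.03254683917538 39.28854229908464 F 0.513889173447001 1.633204554189181
7.57 [0.4961 0.1109 0.0256] [0.5 6.4 1.5] 0.0001 3.2 yaw -0.071
seat frame mm -38.963415722338134 38.69966467916444 F 0.06224242422448626 6.421222485284446
```

```bash
python3 -m jog '[{"dx":0,"dy":-0.04,"dz":0,"ax":0,"ay":0,"az":0,"grip":-1},{"dx":0,"dy":-0.04,"dz":-0.14,"ax":0,"ay":0,"az":0,"grip":-1},{"dx":-0.16,"dy":0.05,"dz":-0.14,"ax":0,"ay":0,"az":0,"grip":-1},{"dx":-0.316,"dy":0.155,"dz":-0.14,"ax":0,"ay":0,"az":0,"grip":-1},{"dx":-0.316,"dy":0.155,"dz":-0.14,"ax":0,"ay":0,"az":0,"grip":-1}]' >/dev/null
python3 -m jog '[{"dx":0,"dy":0,"dz":0.05,"ax":0,"ay":0,"az":0,"grip":-1},{"dx":0,"dy":0,"dz":0.13,"ax":0,"ay":0,"az":0,"grip":-1},{"dx":0,"dy":0,"dz":0.138,"ax":0,"ay":0,"az":0,"grip":-1},{"dx":0,"dy":0,"dz":0.138,"ax":0,"ay":0,"az":0,"grip":-1}]' >/dev/null
python3 j.py
python3 - <<'E'
from rig import manip;import cv2,numpy as np
a=manip.get_image("side")["img"][170:320,230:390,::-1];b=manip.get_image("top")["img"][180:300,230:350,::-1]
cv2.imwrite("pics/g4.png",np.hstack([cv2.resize(a,(427,400)),cv2.resize(b,(373,400))]))
E
```

```text
8.32 [0.4127 0.0765 0.025 ] [0.1 0.  0.4] 0.0 0.0 yaw -0.069
seat frame mm -119.77481898165149 -1.5195576483373276 F 0.0578487097313328 0.015480894695182237
```

View pics/g4.png

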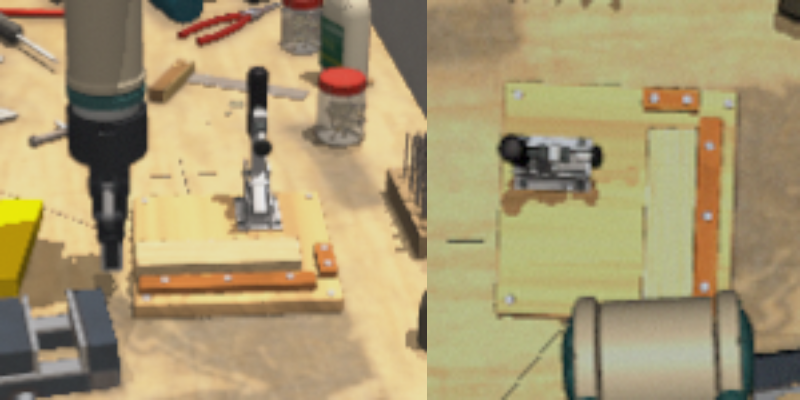

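The work lies along the fence (top (670,215), side (217,255)), with about 13 mm left to the end stop. I'll push its end next.

```bash
python3 -m jog '[{"dx":0.02,"dy":0,"dz":0,"ax":0,"ay":0,"az":0,"grip":-1},{"dx":0.04,"dy":0,"dz":0,"ax":0,"ay":0,"az":0,"grip":-1},{"dx":0.055,"dy":0,"dz":0,"ax":0,"ay":0,"az":0,"grip":-1},{"dx":0.065,"dy":0,"dz":0,"ax":0,"ay":0,"az":0,"grip":-1},{"dx":0.075,"dy":0,"dz":0,"ax":0,"ay":0,"az":0,"grip":-1}]' >/dev/null
python3 j.py
python3 -m jog '[{"dx":0.006,"dy":0,"dz":0,"ax":0,"ay":0,"az":0,"grip":-1},{"dx":0.012,"dy":0,"dz":0,"ax":0,"ay":0,"az":0,"grip":-1},{"dx":0.016,"dy":0,"dz":0,"ax":0,"ay":0,"az":0,"grip":-1},{"dx":0.016,"dy":0,"dz":0,"ax":0,"ay":0,"az":0,"grip":-1}]' >/dev/null
python3 j.py
```

```text
8.83 [0.4332 0.0752 0.026 ] [-1.8 -0.1  0.6] 0.0003 0.6 yaw -0.07
seat frame mm -99.22127830500251 -1.2975248700482864 F -1.786037055087224 -0.2373736313899801
9.17 [0.4374 0.0749 0.0258] [-0.2  0.5 -0.9] 0.0001 0.2 yaw -0.069
seat frame mm -95.08552804811808 -1.3355672011128663 F -0.2665798562775026 0.4521408253959546
```

```bash
python3 -m jog '[{"dx":0.004,"dy":0,"dz":0,"ax":0,"ay":0,"az":0,"grip":-1},{"dx":0.008,"dy":0,"dz":0,"ax":0,"ay":0,"az":0,"grip":-1},{"dx":0.008,"dy":0,"dz":0,"ax":0,"ay":0,"az":0,"grip":-1}]' >/dev/null
python3 j.py
python3 -m jog '[{"dx":0.004,"dy":0,"dz":0,"ax":0,"ay":0,"az":0,"grip":-1},{"dx":0.008,"dy":0,"dz":0,"ax":0,"ay":0,"az":0,"grip":-1},{"dx":0.008,"dy":0,"dz":0,"ax":0,"ay":0,"az":0,"grip":-1}]' >/dev/null
python3 j.py
```

```text
9.42 [0.4395 0.0748 0.0259] [-0.8  0.8  0.1] 0.0002 0.2 yaw -0.069
seat frame mm -92.97487569839367 -1.344184331853546 F -0.891641888786997 0.755413230670688
9.67 [0.4415 0.0746 0.0259] [-0.1 -0.   0.1] -0.0001 0.2 yaw -0.069
seat frame mm -90.9369838503282 -1.3562747301430798 F -0.09755323843184027 -0.027161943802093406
```

```bash
python3 -m jog '[{"dx":0.004,"dy":0,"dz":0,"ax":0,"ay":0,"az":0,"grip":-1},{"dx":0.004,"dy":0,"dz":0,"ax":0,"ay":0,"az":0,"grip":-1}]' >/dev/null
python3 j.py
python3 -m jog '[{"dx":0.004,"dy":0,"dz":0,"ax":0,"ay":0,"az":0,"grip":-1},{"dx":0.004,"dy":0,"dz":0,"ax":0,"ay":0,"az":0,"grip":-1}]' >/dev/null
python3 j.py
python3 -m jog '[{"dx":0.004,"dy":0,"dz":0,"ax":0,"ay":0,"az":0,"grip":-1},{"dx":0.004,"dy":0,"dz":0,"ax":0,"ay":0,"az":0,"grip":-1}]' >/dev/null
python3 j.py
```

```text
9.83 [0.4422 0.0746 0.0258] [-0.8  1.3  0.1] -0.0001 0.4 yaw -0.07
seat frame mm -90.26617573409685 -1.3629247823141515 F -0.8869952018583313 1.2142415989334747
10.0 [0.4422 0.0746 0.0258] [-3.1  0.6  2.5] -0.0001 1.4 yaw -0.069
seat frame mm -90.22512961969004 -1.3569899315267462 F -3.1537834889972074 0.3560753960905538
10.17 [0.4422 0.0746 0.0256] [-5.7 -0.3  3.7] -0.0001 2.5 yaw -0.07
seat frame mm -90.26411088423703 -1.3635599361738764 F -5.689653240092615 -0.6726540871558785
```

```bash
python3 -m jog '[{"dx":-0.04,"dy":0,"dz":0,"ax":0,"ay":0,"az":0,"grip":-1},{"dx":-0.04,"dy":0,"dz":-0.14,"ax":0,"ay":0,"az":0,"grip":-1},{"dx":0.05,"dy":-0.15,"dz":-0.14,"ax":0,"ay":0,"az":0,"grip":-1},{"dx":0.2,"dy":-0.19,"dz":-0.14,"ax":0,"ay":0,"az":0,"grip":-1},{"dx":0.2,"dy":-0.19,"dz":-0.14,"ax":0,"ay":0,"az":0,"grip":-1}]' >/dev/null
python3 -m jog '[{"dx":0,"dy":0,"dz":0.05,"ax":0,"ay":0,"az":0,"grip":-1},{"dx":0,"dy":0,"dz":0.13,"ax":0,"ay":0,"az":0,"grip":-1},{"dx":0,"dy":0,"dz":0.138,"ax":0,"ay":0,"az":0,"grip":-1},{"dx":0,"dy":0,"dz":0.138,"ax":0,"ay":0,"az":0,"grip":-1}]' >/dev/null
python3 j.py
python3 -m jog '[{"dx":0,"dy":0.01,"dz":0,"ax":0,"ay":0,"az":0,"grip":-1},{"dx":0,"dy":0.016,"dz":0,"ax":0,"ay":0,"az":0,"grip":-1},{"dx":0,"dy":0.02,"dz":0,"ax":0,"ay":0,"az":0,"grip":-1},{"dx":0,"dy":0.02,"dz":0,"ax":0,"ay":0,"az":0,"grip":-1}]' >/dev/null
python3 j.py
```

```text
10.92 [0.4964 0.1181 0.0254] [-0.9  0.2  0.2] -0.0002 0.0 yaw -0.069
seat frame mm -39.22835063128421 45.91115818667344 F -0.9455822031057227 0.15944967633291543
11.25 [0.4974 0.1131 0.0271] [-0.4  0.1 -0.5] 0.0002 0.0 yaw -0.07
seat frame mm -37.818799064072515 40.94034184876824 F -0.3533798612347363 0.032107666991166524
```

```bash
python3 -m jog '[{"dx":0,"dy":0.004,"dz":0,"ax":0,"ay":0,"az":0,"grip":-1},{"dx":0,"dy":0.007,"dz":0,"ax":0,"ay":0,"az":0,"grip":-1},{"dx":0,"dy":0.007,"dz":0,"ax":0,"ay":0,"az":0,"grip":-1}]' >/dev/null
python3 j.py
python3 -m jog '[{"dx":0,"dy":0.004,"dz":0,"ax":0,"ay":0,"az":0,"grip":-1},{"dx":0,"dy":0.004,"dz":0,"ax":0,"ay":0,"az":0,"grip":-1}]' >/dev/null
python3 j.py
```

```text
11.5 [0.4968 0.1115 0.0266] [ 0.4 -0.  -0.5] 0.0 0.0 yaw -0.07
seat frame mm -38.332810097268485 39.32180864030074 F 0.4449369912528852 -0.018559948124100722
11.67 [0.4968 0.111  0.0264] [-0.6  1.6  1.3] -0.0005 1.0 yaw -0.07
seat frame mm -38.3430696017629 38.814395045082385 F -0.7541591129040033 1.5531177986763363
```

```bash
python3 -m jog '[{"dx":0,"dy":0.004,"dz":0,"ax":0,"ay":0,"az":0,"grip":-1},{"dx":0,"dy":0.008,"dz":0,"ax":0,"ay":0,"az":0,"grip":-1},{"dx":0,"dy":0.008,"dz":0,"ax":0,"ay":0,"az":0,"grip":-1}]' >/dev/null
python3 j.py
python3 -m jog '[{"dx":0,"dy":-0.04,"dz":0,"ax":0,"ay":0,"az":0,"grip":-1},{"dx":0,"dy":-0.06,"dz":-0.14,"ax":0,"ay":0,"az":0,"grip":-1},{"dx":-0.15,"dy":-0.06,"dz":-0.3,"ax":0,"ay":0,"az":0,"grip":-1},{"dx":-0.3,"dy":-0.06,"dz":-0.46,"ax":0,"ay":0,"az":0,"grip":-1},{"dx":-0.46,"dy":-0.06,"dz":-0.5,"ax":0,"ay":0,"az":0,"grip":-1}]' >/dev/null
python3 j.py
python3 - <<'E'
from rig import manip;import cv2,numpy as np,pickle
d={n:manip.get_image(n) for n in("side","top")};pickle.dump(d,open("im5.pkl","wb"))
a=d["side"]["img"][235:295,275:365,::-1];b=d["top"]["img"][195:285,245:335,::-1]
cv2.imwrite("pics/g5.png",np.hstack([cv2.resize(a,(450,400),interpolation=2),cv2.resize(b,(350,400),interpolation=2)]))
E
```

```text
11.92 [0.4968 0.1108 0.0267] [-1.1  8.3  2.3] 0.0002 4.4 yaw -0.072
seat frame mm -38.276212306734045 38.57441305945293 F -1.6647137924400024 8.199286174697303
12.33 [0.4058 0.1304 0.1434] [1.5 0.3 0.2] -0.0002 0.0 yaw -0.069
seat frame mm -130.46264863827105 51.76182040445034 F 1.4472590460781567 0.4456072842425751
```

View pics/g5.png

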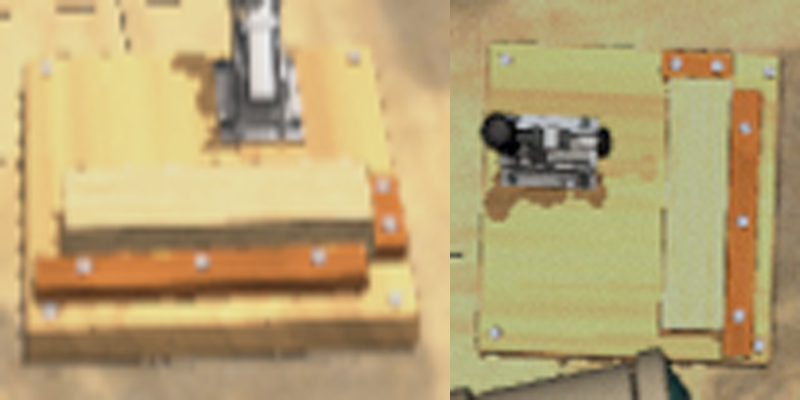

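Side and top views both show the work's side tight on the fence (side (215,245), top (730,200)) and its end on the stop (side (372,215), top (697,80)). Next is the handle.

```bash
python3 -m jog '[{"dx":0,"dy":0,"dz":-0.16,"ax":0,"ay":0,"az":0,"grip":-1},{"dx":0.15,"dy":-0.04,"dz":-0.26,"ax":0,"ay":0,"az":0,"grip":-1},{"dx":0.31,"dy":-0.08,"dz":-0.26,"ax":0,"ay":0,"az":0,"grip":-1},{"dx":0.47,"dy":-0.12,"dz":-0.26,"ax":0,"ay":0,"az":0,"grip":-1},{"dx":0.6,"dy":-0.13,"dz":-0.26,"ax":0,"ay":0,"az":0,"grip":-1}]' >/dev/null
python3 -m jog '[{"dx":0.04,"dy":0,"dz":0,"ax":0,"ay":0,"az":0,"grip":-1},{"dx":0.04,"dy":0,"dz":0,"ax":0,"ay":0,"az":0,"grip":-1}]' >/dev/null
python3 j.py
```

```text
13.02 [0.5683 0.1511 0.2043] [-0.4 -0.4 -0.8] 0.0002 0.0 yaw -0.07
seat frame mm 30.238909467972356 83.85036555855781 F -0.3569082366379684 -0.4111442694390819
```

```bash
python3 -m jog '[{"dx":0,"dy":0,"dz":0.1,"ax":0,"ay":0,"az":0,"grip":-1},{"dx":0,"dy":0,"dz":0.185,"ax":0,"ay":0,"az":0,"grip":-1},{"dx":0,"dy":-0.02,"dz":0.185,"ax":0,"ay":0,"az":0,"grip":-1},{"dx":0,"dy":-0.045,"dz":0.185,"ax":0,"ay":0,"az":0,"grip":-1},{"dx":0,"dy":-0.07,"dz":0.185,"ax":0,"ay":0,"az":0,"grip":-1}]' >/dev/null
python3 j.py
python3 -m jog '[{"dx":0,"dy":-0.02,"dz":0,"ax":0,"ay":0,"az":0,"grip":-1},{"dx":0,"dy":-0.04,"dz":0.005,"ax":0,"ay":0,"az":0,"grip":-1},{"dx":0,"dy":-0.06,"dz":0.01,"ax":0,"ay":0,"az":0,"grip":-1},{"dx":0,"dy":-0.08,"dz":0.02,"ax":0,"ay":0,"az":0,"grip":-1}]' >/dev/null
python3 j.py
```

```text
13.43 [0.5664 0.1696 0.1606] [0.7 0.  0.2] 0.0 0.0 yaw -0.07
seat frame mm 27.021902809632387 102.1332697520846 F 0.7344741275612371 0.07778381936690396
13.77 [0.5687 0.1894 0.1558] [-1.2 -0.4  1.2] 0.0003 0.5 yaw -0.069
seat frame mm 27.943929762242554 122.1028160146811 F -1.2186169376543194 -0.4423746587806903
```

```bash
python3 -m jog '[{"dx":0.006,"dy":-0.03,"dz":0.015,"ax":0,"ay":0,"az":0,"grip":-1},{"dx":0.006,"dy":-0.06,"dz":0.03,"ax":0,"ay":0,"az":0,"grip":-1},{"dx":0.006,"dy":-0.09,"dz":0.045,"ax":0,"ay":0,"az":0,"grip":-1},{"dx":0.006,"dy":-0.12,"dz":0.06,"ax":0,"ay":0,"az":0,"grip":-1},{"dx":0.006,"dy":-0.15,"dz":0.075,"ax":0,"ay":0,"az":0,"grip":-1}]' >/dev/null
python3 j.py
python3 -m jog '[{"dx":0,"dy":-0.03,"dz":0.01,"ax":0,"ay":0,"az":0,"grip":-1},{"dx":0,"dy":-0.03,"dz":0.01,"ax":0,"ay":0,"az":0,"grip":-1}]' >/dev/null
python3 j.py
python3 - <<'E'
from rig import manip;import cv2,numpy as np,pickle
d={n:manip.get_image(n) for n in("side","top")};pickle.dump(d,open("im6.pkl","wb"))
a=d["side"]["img"][180:300,265:385,::-1];b=d["top"]["img"][180:300,220:340,::-1]
cv2.imwrite("pics/g6.png",np.hstack([cv2.resize(a,(400,400),interpolation=2),cv2.resize(b,(400,400),interpolation=2)]))
E
```

```text
14.18 [0.572  0.2272 0.1351] [-0.2  0.2  0.5] 0.0001 0.1 yaw -0.069
seat frame mm 28.588467011701052 160.02358828588723 F -0.2460806670194749 0.14852420981549794
14.35 [0.5722 0.2354 0.1322] [ 1.   0.3 -0.9] -0.0001 0.0 yaw -0.068
seat frame mm 28.232708369470142 168.18066662523626 F 0.9659347736822489 0.41309563779413344
```

View pics/g6.png

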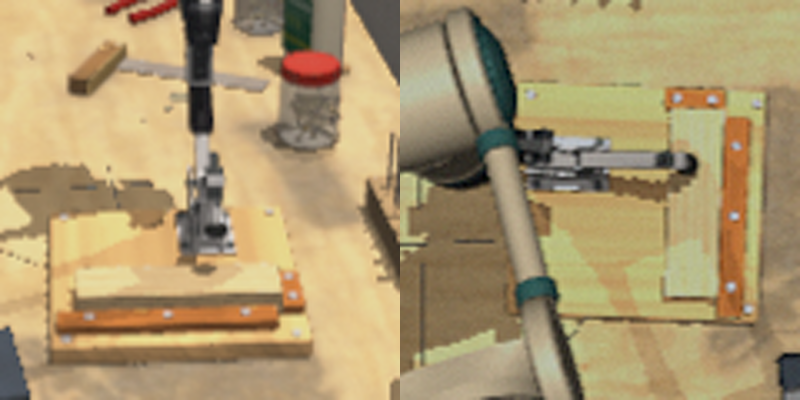

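The arm has swung over, with its pad just above the work at top (685,165). The work is still in its corner (side (175,285)) and the handle is hanging down behind the fingers. Next I go above the grip.

```bash
python3 -m jog '[{"dx":0.006,"dy":0,"dz":-0.1,"ax":0,"ay":0,"az":0,"grip":-1},{"dx":0.006,"dy":-0.08,"dz":-0.14,"ax":0,"ay":0,"az":0,"grip":-1},{"dx":0.006,"dy":-0.16,"dz":-0.14,"ax":0,"ay":0,"az":0,"grip":-1},{"dx":0.006,"dy":-0.22,"dz":-0.1,"ax":0,"ay":0,"az":0,"grip":-1},{"dx":0.006,"dy":-0.22,"dz":-0.03,"ax":0,"ay":0,"az":0,"grip":-1}]' >/dev/null
python3 j.py
python3 -m jog '[{"dx":0,"dy":0,"dz":0.02,"ax":0,"ay":0,"az":0,"grip":-1},{"dx":0,"dy":0,"dz":0.04,"ax":0,"ay":0,"az":0,"grip":-1},{"dx":0,"dy":0,"dz":0.06,"ax":0,"ay":0,"az":0,"grip":-1},{"dx":0,"dy":0,"dz":0.06,"ax":0,"ay":0,"az":0,"grip":-1}]' >/dev/null
python3 j.py
```

```text
14.87 [0.5797 0.2917 0.1424] [ 0.6 -0.1  0.1] 0.0 0.0 yaw -0.068
seat frame mm 31.744156441418838 224.84238169933047 F 0.5611918133093948 -0.051701074253401626
15.2 [0.5774 0.2877 0.1246] [-0.4 -0.1  0.7] 0.0001 0.0 yaw -0.07
seat frame mm 29.732123637594935 220.71399645975995 F -0.3861704466407924 -0.15911489133026116
```

```bash
python3 -m jog '[{"dx":0,"dy":-0.01,"dz":0.012,"ax":0,"ay":0,"az":0,"grip":-1},{"dx":0,"dy":-0.01,"dz":0.024,"ax":0,"ay":0,"az":0,"grip":-1},{"dx":0,"dy":-0.01,"dz":0.036,"ax":0,"ay":0,"az":0,"grip":-1},{"dx":0,"dy":-0.01,"dz":0.036,"ax":0,"ay":0,"az":0,"grip":-1}]' >/dev/null
python3 j.py
python3 -m jog '[{"dx":0,"dy":0,"dz":0.012,"ax":0,"ay":0,"az":0,"grip":-1},{"dx":0,"dy":0,"dz":0.024,"ax":0,"ay":0,"az":0,"grip":-1},{"dx":0,"dy":0,"dz":0.024,"ax":0,"ay":0,"az":0,"grip":-1}]' >/dev/null
python3 j.py
```

```text
15.53 [0.5791 0.2928 0.1181] [-0.4  3.6  5.6] -0.0004 2.4 yaw -0.07
seat frame mm 31.02698309592729 225.96084852310983 F -0.6592389533179993 3.5612047832347375
15.78 [0.5795 0.2942 0.1134] [-1.1  6.4  7.7] 0.0001 4.2 yaw -0.07
seat frame mm 31.391606304299263 227.38633551611673 F -1.5013658569844666 6.348644790552189
```

Run:
```python
from rig import manip;import cv2,numpy as np,pickle
d={n:manip.get_image(n) for n in("side","top")};pickle.dump(d,open("im7.pkl","wb"))
a=d["side"]["img"][170:290,265:385,::-1];b=d["top"]["img"][180:300,200:320,::-1]
cv2.imwrite("pics/g7.png",np.hstack([cv2.resize(a,(400,400),interpolation=2),cv2.resize(b,(400,400),interpolation=2)]))
```

```text
(no output)
```

View pics/g7.png

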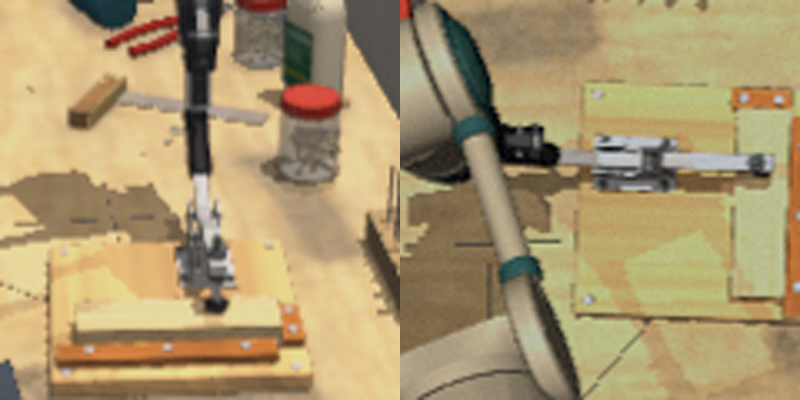

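The pad now rests on the work at side (213,307), top (762,165), and the fingertip presses on the grip at side (200,150), top (535,145). That was picture 11, one over the limit of 10, so I'll take no more and check by numbers from here.

```bash
python3 -m jog '[{"dx":0,"dy":-0.008,"dz":0.008,"ax":0,"ay":0,"az":0,"grip":-1},{"dx":0,"dy":-0.014,"dz":0.018,"ax":0,"ay":0,"az":0,"grip":-1},{"dx":0,"dy":-0.018,"dz":0.028,"ax":0,"ay":0,"az":0,"grip":-1},{"dx":0,"dy":-0.018,"dz":0.028,"ax":0,"ay":0,"az":0,"grip":-1}]' >/dev/null
python3 j.py
python3 -m jog '[{"dx":0,"dy":-0.004,"dz":0.01,"ax":0,"ay":0,"az":0,"grip":-1},{"dx":0,"dy":-0.008,"dz":0.02,"ax":0,"ay":0,"az":0,"grip":-1},{"dx":0,"dy":-0.008,"dz":0.02,"ax":0,"ay":0,"az":0,"grip":-1}]' >/dev/null
python3 j.py
```

```text
16.22 [0.5798 0.2982 0.1062] [-0.5  4.9  6.8] 0.0001 3.8 yaw -0.07
seat frame mm 31.35346849517622 231.3659929325738 F -0.8525174800680604 4.8541819550407554
16.47 [0.5799 0.3    0.1009] [0.1 4.7 5.7] -0.0002 2.8 yaw -0.07
seat frame mm 31.379431050916796 233.196351659736 F -0.22865852743154208 4.7328255990838946
```

```bash
python3 -m jog '[{"dx":0,"dy":-0.008,"dz":0.01,"ax":0,"ay":0,"az":0,"grip":-1},{"dx":0,"dy":-0.01,"dz":0.02,"ax":0,"ay":0,"az":0,"grip":-1},{"dx":0,"dy":-0.01,"dz":0.02,"ax":0,"ay":0,"az":0,"grip":-1}]' >/dev/null
python3 j.py
python3 -m jog '[{"dx":0,"dy":-0.004,"dz":0.01,"ax":0,"ay":0,"az":0,"grip":-1},{"dx":0,"dy":-0.006,"dz":0.016,"ax":0,"ay":0,"az":0,"grip":-1},{"dx":0,"dy":-0.006,"dz":0.016,"ax":0,"ay":0,"az":0,"grip":-1}]' >/dev/null
python3 j.py
```

```text
16.72 [0.5792 0.3002 0.0941] [0.1 0.8 1.2] -0.0001 0.6 yaw -0.069
seat frame mm 30.62921471610188 233.3607628849469 F 0.05578746636885595 0.7919943477208288
16.97 [0.5781 0.3007 0.0887] [-0.3 -0.5 -0.2] -0.0003 0.0 yaw -0.07
seat frame mm 29.571170497906564 233.77439484144946 F -0.21574630288591193 -0.5517995021030965
```

```bash
python3 -m jog '[{"dx":0,"dy":0,"dz":-0.1,"ax":0,"ay":0,"az":0,"grip":-1},{"dx":0,"dy":0,"dz":-0.26,"ax":0,"ay":0,"az":0,"grip":-1},{"dx":-0.15,"dy":0,"dz":-0.4,"ax":0,"ay":0,"az":0,"grip":-1},{"dx":-0.3,"dy":0,"dz":-0.45,"ax":0,"ay":0,"az":0,"grip":-1},{"dx":-0.46,"dy":0,"dz":-0.45,"ax":0,"ay":0,"az":0,"grip":-1}]' >/dev/null
python3 -m jog '[{"dx":-0.16,"dy":0,"dz":0,"ax":0,"ay":0,"az":0,"grip":-1},{"dx":-0.3,"dy":0,"dz":0,"ax":0,"ay":0,"az":0,"grip":-1},{"dx":-0.4,"dy":0,"dz":0,"ax":0,"ay":0,"az":0,"grip":-1},{"dx":-0.4,"dy":0,"dz":0,"ax":0,"ay":0,"az":0,"grip":-1},{"dx":-0.4,"dy":0,"dz":0,"ax":0,"ay":0,"az":0,"grip":-1}]' >/dev/null
python3 j.py
python3 - <<'E'
from h import *;from rig import manip;import pickle
d={n:manip.get_image(n) for n in("side","top")};pickle.dump(d,open("im8.pkl","wb"));d0=pickle.load(open("im0.pkl","rb"));d5=pickle.load(open("im5.pkl","rb"))
a=-.07;ex=np.array([np.cos(a),np.sin(a)]);ey=np.array([-ex[1],ex[0]]);o=np.array([.5333,.0916])
def gp(h,r): return np.r_[o+.030*ex+(.107+r*np.sin(h))*ey,.056+r*np.cos(h)]
for n in d:
    g=cv2.cvtColor(d[n]["img"],cv2.COLOR_RGB2GRAY);m=(g<60).astype(np.uint8)
    for h in(1.04,1.2,1.33,1.4,1.45):
        e=proj(d[n],np.array([gp(h,.045),gp(h,.08),gp(h,.119)]))
        L=np.zeros_like(m);cv2.polylines(L,[e.round().astype(int)],False,1,2);print(n,h,e.round(1).tolist(),"dark frac",round(m[L>0].mean(),2))
    c=proj(d[n],gp(1.4,.08))[0].astype(int);M=np.zeros_like(m);M[c[1]-45:c[1]+45,c[0]-45:c[0]+45]=1
    k,lab,s,ce=cv2.connectedComponentsWithStats(m*M);print([(*s[i],*ce[i].round(1)) for i in range(1,k) if s[i][4]>40])
# work moved between im5 and now? compare patch near work -x half
    c=proj(d[n],np.r_[o-.05*ex-.022*ey,.04])[0].astype(int);p=lambda D:D[n]["img"][c[1]-18:c[1]+18,c[0]-18:c[0]+18].astype(np.float32).mean(2)
    print("work patch shift",cv2.phaseCorrelate(p(d5),p(d)))
E
```

```text
17.8 [0.3678 0.3157 0.2022] [ 0.6 -0.9  0.9] -0.0001 0.0 yaw -0.068
seat frame mm -181.2925628950864 233.995659061285 F 0.6332429592677569 -0.8557921144650499
side 1.04 [[324.6, 221.9], [323.9, 211.7], [323.2, 200.6]] dark frac 0.6
side 1.2 [[324.5, 223.4], [323.7, 214.5], [322.9, 204.8]] dark frac 0.75
side 1.33 [[324.4, 224.9], [323.6, 217.1], [322.8, 208.7]] dark frac 0.83
side 1.4 [[324.4, 225.8], [323.6, 218.6], [322.7, 210.9]] dark frac 0.78
side 1.45 [[324.4, 226.4], [323.6, 219.7], [322.7, 212.6]] dark frac 0.75
[(np.int32(290), np.int32(173), np.int32(16), np.int32(5), np.int32(58), np.float64(297.8), np.float64(174.6)), (np.int32(350), np.int32(176), np.int32(8), np.int32(20), np.int32(107), np.float64(353.5), np.float64(186.7)), (np.int32(320), np.int32(209), np.int32(8), np.int32(17), np.int32(86), np.float64(323.6), np.float64(216.3))]
work patch shift ((0.14085026118632982, -0.019819206933973987), 0.9629581725155866)
top 1.04 [[247.1, 226.2], [235.1, 225.2], [221.3, 224.1]] dark frac 0.69
top 1.2 [[246.2, 226.3], [233.7, 225.4], [219.4, 224.5]] dark frac 0.73
top 1.33 [[245.9, 226.4], [233.1, 225.7], [218.7, 224.8]] dark frac 0.73
top 1.4 [[245.8, 226.5], [233.0, 225.8], [218.6, 225.0]] dark frac 0.73
top 1.45 [[245.8, 226.6], [233.0, 225.9], [218.7, 225.2]] dark frac 0.73
[(np.int32(219), np.int32(222), np.int32(27), np.int32(9), np.int32(175), np.float64(232.1), np.float64(225.9))]
work patch shift ((-0.24532747116926146, 0.007049929189619775), 0.790078592153243)
```

```bash
python3 -c "
from rig import manip;print(manip.sign_off())"
```

```text
the job is handed in; nothing more can be done
None
```

The job is handed in at about 18 s: the offcut sits home against the fence and end stop (light pushes, up to about 8 N), and by image measurement and the push force dropping to zero the clamp handle is past its dead point and locked. I viewed 11 pictures against the limit of 10, so the locked handle was checked by numbers only.

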